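# Move the reagent row to the pocket rack, in reverse order

## Task

Move the four bottles (three bottles and a jar) out of the drip dishes on the first rack into the grey four-pocket rack, one to each pocket, in reverse order: the one that stood leftmost as the robot sees it goes into the rightmost pocket, the second from the left into the second from the right, and so on. Keep them upright all the way and leave each standing on the floor of its pocket.

Things in the scene. Friction and masses are not known exactly. Their poses are not given: they have to be found in the camera images.
- amber_bottle: Brown (amber) bottle with a black cap: 39 mm across, 89 mm tall; straight round body, shoulder from about 57 mm up, cap 26 mm across over the top 15 mm. Between 0.04 and 0.16 kg. Loose, standing upright in a drip dish. Origin: centre of its underside; z points up its axis.
- red_bottle: Clear bottle with red contents and a white cap: 42 mm across, 94 mm tall; straight round body, shoulder from about 60 mm up, cap 28 mm across over the top 15 mm. Between 0.04 and 0.16 kg. Loose, standing upright in a drip dish. Origin: centre of its underside; z points up its axis.
- yellow_cap_bottle: Clear bottle with pale contents and a yellow cap, the tallest: 44 mm across, 107 mm tall; straight round body, shoulder from about 68 mm up, cap 32 mm across over the top 17 mm. Between 0.04 and 0.16 kg. Loose, standing upright in a drip dish. Origin: centre of its underside; z points up its axis.
- sample_jar: Squat white jar with a wide blue lid, the lowest and widest: 72 mm tall; body about 52 mm across, lid 56 mm across over the top 16 mm. Between 0.04 and 0.16 kg. Loose, standing upright in a drip dish. Origin: centre of its underside; z points up its axis.
- carrier: The first rack, fixed: a flat aluminium plate 86 x 320 mm, its top 8 mm above the table (thin side rims to 14 mm). Origin: centre of its underside, on the table; y runs along the row, to the robot's left (yaw within 12 degrees). The drip dishes stand in a row on it, centred at x = 0, y = +114, +38, -38 and -114 mm.
- dish_amber_bottle: White square drip dish, 72 x 72 mm, 14 mm tall, walls and floor 3 mm, fixed on the first rack; the amber bottle starts in it. All four dishes look alike, told apart by the bottle in them. Origin: centre of its underside (8 mm above the table).
- dish_red_bottle: White square drip dish, 72 x 72 mm, 14 mm tall, walls and floor 3 mm, fixed on the first rack; the red bottle starts in it. All four dishes look alike, told apart by the bottle in them. Origin: centre of its underside (8 mm above the table).
- dish_yellow_cap_bottle: White square drip dish, 72 x 72 mm, 14 mm tall, walls and floor 3 mm, fixed on the first rack; the yellow cap bottle starts in it. All four dishes look alike, told apart by the bottle in them. Origin: centre of its underside (8 mm above the table).
- dish_sample_jar: White square drip dish, 72 x 72 mm, 14 mm tall, walls and floor 3 mm, fixed on the first rack; the sample jar starts in it. All four dishes look alike, told apart by the bottle in them. Origin: centre of its underside (8 mm above the table).
- pocket_rack: The second rack, fixed, empty at the start: a one-piece grey tray 82 x 310 mm, 18 mm tall, with a small ear at each end and four pockets 70 x 70 mm in a row; walls and floor 6 mm thick. Origin: centre of its underside, on the table; y runs along the row, to the robot's left (yaw within 12 degrees). Pocket centres: x = 0, y = +114, +38, -38 and -114 mm.
Not all that is in view belongs to the job. Leave any green look-alike of the yellow_cap_bottle alone.

How it is judged:
At the end, for the whole second after the job is handed in: Each bottle stands upright (within 7 degrees) and at rest on the floor of the pocket that mirrors its starting place along the row (its origin within 17.5 mm of the pocket centre each way, i.e. inside the pocket, and within 4 mm of the floor's height) (((y of dish_amber_bottle in the frame of carrier between 0.094 and 0.134 m and y of amber_bottle in the frame of pocket_rack between -0.1315 and -0.0965 m) or (y of dish_amber_bottle in the frame of carrier between 0.018 and 0.058 m and y of amber_bottle in the frame of pocket_rack between -0.0555 and -0.0205 m) or (y of dish_amber_bottle in the frame of carrier between -0.058 and -0.018 m and y of amber_bottle in the frame of pocket_rack between 0.0205 and 0.0555 m) or (y of dish_amber_bottle in the frame of carrier between -0.134 and -0.094 m and y of amber_bottle in the frame of pocket_rack between 0.0965 and 0.1315 m)) and x of amber_bottle in the frame of pocket_rack between -0.0175 and 0.0175 m and z of amber_bottle in the frame of pocket_rack between 0.002 and 0.01 m and angle between each of amber_bottle, red_bottle, yellow_cap_bottle, sample_jar's own z axis and vertical below 0.12 rad and linear speed of each of amber_bottle, red_bottle, yellow_cap_bottle, sample_jar below 0.02 m/s and ((y of dish_red_bottle in the frame of carrier between 0.094 and 0.134 m and y of red_bottle in the frame of pocket_rack between -0.1315 and -0.0965 m) or (y of dish_red_bottle in the frame of carrier between 0.018 and 0.058 m and y of red_bottle in the frame of pocket_rack between -0.0555 and -0.0205 m) or (y of dish_red_bottle in the frame of carrier between -0.058 and -0.018 m and y of red_bottle in the frame of pocket_rack between 0.0205 and 0.0555 m) or (y of dish_red_bottle in the frame of carrier between -0.134 and -0.094 m and y of red_bottle in the frame of pocket_rack between 0.0965 and 0.1315 m)) and x of red_bottle in the frame of pocket_rack between -0.0175 and 0.0175 m and z of red_bottle in the frame of pocket_rack between 0.002 and 0.01 m and ((y of dish_yellow_cap_bottle in the frame of carrier between 0.094 and 0.134 m and y of yellow_cap_bottle in the frame of pocket_rack between -0.1315 and -0.0965 m) or (y of dish_yellow_cap_bottle in the frame of carrier between 0.018 and 0.058 m and y of yellow_cap_bottle in the frame of pocket_rack between -0.0555 and -0.0205 m) or (y of dish_yellow_cap_bottle in the frame of carrier between -0.058 and -0.018 m and y of yellow_cap_bottle in the frame of pocket_rack between 0.0205 and 0.0555 m) or (y of dish_yellow_cap_bottle in the frame of carrier between -0.134 and -0.094 m and y of yellow_cap_bottle in the frame of pocket_rack between 0.0965 and 0.1315 m)) and x of yellow_cap_bottle in the frame of pocket_rack between -0.0175 and 0.0175 m and z of yellow_cap_bottle in the frame of pocket_rack between 0.002 and 0.01 m and ((y of dish_sample_jar in the frame of carrier between 0.094 and 0.134 m and y of sample_jar in the frame of pocket_rack between -0.1315 and -0.0965 m) or (y of dish_sample_jar in the frame of carrier between 0.018 and 0.058 m and y of sample_jar in the frame of pocket_rack between -0.0555 and -0.0205 m) or (y of dish_sample_jar in the frame of carrier between -0.058 and -0.018 m and y of sample_jar in the frame of pocket_rack between 0.0205 and 0.0555 m) or (y of dish_sample_jar in the frame of carrier between -0.134 and -0.094 m and y of sample_jar in the frame of pocket_rack between 0.0965 and 0.1315 m)) and x of sample_jar in the frame of pocket_rack between -0.0175 and 0.0175 m and z of sample_jar in the frame of pocket_rack between 0.002 and 0.01 m); the robot touches nothing.
It fails at once if the amber bottle is tipped over (more than 45 degrees) (angle between amber_bottle's own z axis and vertical above 0.785 rad).
It fails at once if the red bottle is tipped over (more than 45 degrees) (angle between red_bottle's own z axis and vertical above 0.785 rad).
It fails at once if the yellow cap bottle is tipped over (more than 45 degrees) (angle between yellow_cap_bottle's own z axis and vertical above 0.785 rad).
It fails at once if the sample jar is tipped over (more than 45 degrees) (angle between sample_jar's own z axis and vertical above 0.785 rad).
It also fails if it takes over 99 s, if anything falls off the work surface, if the arm or the gripper's body presses on something with over 40 N, if the wrist force passes 120 N, or if a joint passes its speed limit or range.

## Robot

A 6-joint arm with a two-finger parallel gripper is mounted at the origin on the work surface; the furniture and walls round the work are solid. World frame = base frame: x ahead of the robot, y to its left, z up, the work surface at z = 0. Lengths are in m, angles in rad, forces in N, time in s.
With the tool pointing down it reaches from about 0.35 to 0.775 m from the base axis. Payload 7.3 kg.
Tool frame: the origin (TCP) lies at the centre of the arm's flange, where the gripper is bolted on; the fingertips stand 178 mm ahead of it and the grasp point (between the pads) lies 159 mm ahead of it (tip_extent is the distance from the TCP to the fingertips, in m); z points along the fingers, y is the line along which they close (so a half turn about z gives the same grasp; the last joint's range is limited). The gripper opens to 92 mm and grips with 3 to 60 N. Pads are 19 mm wide; open, the fingers measure 130 mm over their backs; the gripper's body (75 mm by 190 mm) begins 47 mm behind the grasp point.
Start: joints at [1.074, 0.342, 1.524, -0, 1.275, -0.146], TCP at [0.18, 0.493, 0.405] pointing down, gripper open.
Joint ranges: [-2.53, 2.53], [-0.77, 2.02], [0.04, 2.7], [-1, 4.14], [0.28, 2.66], [-3.11, 3.11]. Speed limits (rad/s): [2.57, 2.57, 3.14, 3.14, 3.14, 3.14].

## Interface

Orientations are given as [roll, pitch, yaw] about the fixed x, y, z axes, in that order (R = Rz(yaw) Ry(pitch) Rx(roll)).
In Python, from cell import * gives the robot as it stands.
- The arm moves only by the tool arm_command, never from a script. Its arguments are lists of equal length, an entry for each row: "xyz": the shift along the world's x, y, z in mm, a list of three; "spin": the turn about the world's z in degrees. In form: {"xyz": [[tx, ty, tz], ...], "spin": [spin, ...]}. A call has 1 to 20 rows; each row shifts and turns the commanded pose from where the row before left it; what a row does not reach is not made up. A row lasts 1/10 s, in which the tool goes at most 50 mm and 8.59 degrees, less where a joint would pass 70% of its speed; a pose out of reach is approached as far as the arm can. A call with a gripper value outside its range is refused whole. "jaw" is the opening, from -1 (shut) to 1 (fully open), set as the call begins (left out, the last holds). The fingers move at their own pace and stop on an object; "squeeze" is the grip in N (left out, the last holds). Time passes only in rows, so rows that do not move let the fingers close. It gives the time, the measured TCP pose, the force, the opening and the grip force at its end, in the units of the state.
- observe(): the state, without advancing time (a new reading comes with each control period).
- read_camera(name): name is "scene" or "top"; returns a dict with "img" (400x640x3 uint8, red, green, blue), "depth" (400x640 float32, m along the optical axis (not along the pixel's ray), 0 where there is no reading), "fx", "fy", "cx", "cy" (pixels), "world_from_camera" (4x4, takes a point from camera to world coordinates). Camera axes: x right, y up, looking along -z (the intrinsics and any distortion apply to the point x, -y, -z); pixel columns grow to the right and rows downward; lengths in m; the calibration is good to about 2 mm. A picture is of the moment at which its call begins.
- hand_in(): hands the job in; it is judged then, once.
The state is a dict: "time": time; "qpos": joint angles; "qvel": joint speeds; "joint_efforts": joint torques, N m; "tool_pos": TCP position; "tool_rot": TCP orientation; "contact_force": force on the tool from outside, world axes, zero at the start; "torque": the same for the moment, N m; "opening": finger opening in m; "grip_force": force on a finger pad.
Only numpy, scipy, OpenCV 4.12 (cv2) and the standard library are available. Lean on these libraries where they do the work, as an engineer would, in place of code of your own. Each camera call takes 0.05 s, during which the arm holds its last target. There are 200 camera calls.

## Working session

There is one attempt and no reset: what is moved stays moved. The work goes in short steps, Python scripts to look and compute and a tool call to move; the robot and the scene stay as the last step left them, time stands still between calls to the robot, and variables do not carry over. Pictures are saved under pics/ and viewed, at most 14 in all, crops included, and the job is handed in when it is done.

Besides the shell and the picture viewer there is one more tool, called after "Emit:" as a command line: name --pt "numbers of a row" for each row, then --argument value for the rest. arm_command: Moves the arm, as the interface text tells. Its arguments: {"type":"object","properties":{"xyz":{"type":"array","items":{"type":"array","items":{"type":"number"}}},"spin":{"type":"array","items":{"type":"number"}},"jaw":{"type":"number"},"squeeze":{"type":"number"}},"required":["xyz","spin"]}

```bash
mkdir -p pics; ls
cat > h.py <<'E'
from cell import *
import numpy as np, cv2
def P(c,u,v,z=None):
    d=c["depth"]; W=np.array(c["world_from_camera"])
    r=np.array([(u-c["cx"])/c["fx"],-(v-c["cy"])/c["fy"],-1.0])
    if z is None: return (W@np.r_[r*d[int(v),int(u)],1])[:3]
    R=W[:3,:3]@r; o=W[:3,3]; return o+R*(z-o[2])/R[2]
def cloud(c):
    d=c["depth"]; v,u=np.mgrid[:400,:640]; W=np.array(c["world_from_camera"])
    p=np.stack([(u-c["cx"])/c["fx"]*d,-(v-c["cy"])/c["fy"]*d,-d],-1)
    return p@W[:3,:3].T+W[:3,3]
def save(c,n,box=None,k=1):
    i=c["img"][...,::-1]
    if box: i=i[box[1]:box[3],box[0]:box[2]]
    cv2.imwrite(n,cv2.resize(i,None,fx=k,fy=k,interpolation=cv2.INTER_CUBIC))
E
python3 - <<'E'
from h import *
for n in("scene","top"):
    c=read_camera(n); save(c,f"pics/{n}0.png"); print(n,[k for k in c],c["fx"],c["cx"],c["cy"],np.round(c["world_from_camera"],3).tolist())
print(observe())
E
```

```text
pics
scene ['img', 'depth', 'fx', 'fy', 'cx', 'cy', 'world_from_camera'] 389.83992535395936 320.72945951906934 196.51053320000273 [[-0.885, 0.26, -0.386, 0.218], [-0.465, -0.531, 0.708, 0.444], [-0.02, 0.806, 0.591, 0.556], [0.0, 0.0, 0.0, 1.0]]
top ['img', 'depth', 'fx', 'fy', 'cx', 'cy', 'world_from_camera'] 495.8501955630536 318.50506478704796 190.7532474147605 [[0.019, 0.983, -0.184, 0.398], [-0.999, 0.014, -0.028, -0.135], [-0.025, 0.185, 0.982, 0.861], [0.0, 0.0, 0.0, 1.0]]
{'time': 0.1, 'qpos': array([ 1.07400625e+00,  3.42654909e-01,  1.52487657e+00, -1.18357990e-05,
        1.27538372e+00, -1.45990969e-01]), 'qvel': array([-0.00017444, -0.00171552, -0.00275721,  0.00030845, -0.00239236,
        0.00195821]), 'joint_efforts': array([ 2.92061806e-03, -4.32004631e+01, -2.44694370e+01,  7.21009914e-02,
        5.26101503e-02, -8.95003222e-05]), 'tool_pos': array([0.18034115, 0.49294244, 0.40412901]), 'tool_rot': array([-3.14028253e+00, -1.81197151e-04,  2.79079688e+00]), 'contact_force': array([ 0.52603705, -0.01301032,  0.75917894]), 'torque': array([ 0.00057544,  0.03289827, -0.02564723]), 'grip_force': 0.0, 'opening': 0.09156008276544512}
```

View pics/scene0.png

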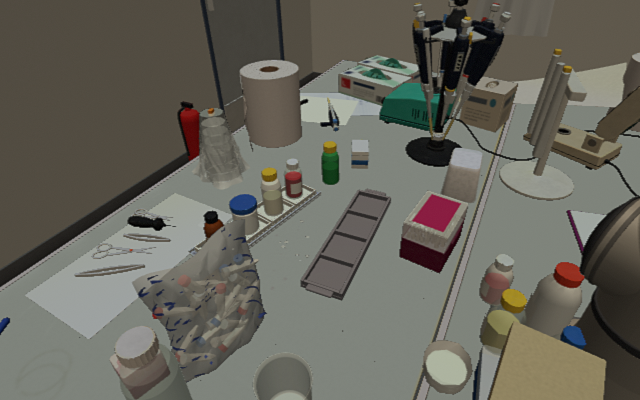

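View pics/top0.png

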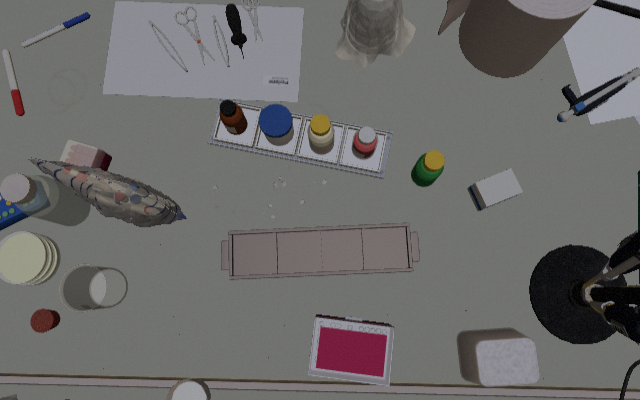

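The top view shows, left to right as the robot sees it: amber (230,110), jar with blue lid (276,121), yellow cap (320,127), red (366,140). The green decoy is at (428,168), outside the rack. The grey rack spans (228..412, 225..278). Other things that could be confused: the bottles at lower left (20,190), the red cap (44,320), and the bottles on the shelf by the base in the scene view. All of these are off the rack.

Run:
```python
from h import *
c=read_camera("top"); save(c,"pics/crop1.png",(190,80,450,290),3)
p=cloud(c); z=p[...,2]
H=dict(amber=.100,jar=.083,yellow=.118,red=.105)   # +11 mm dish floor
for n,(u,v) in dict(amber=(230,107),jar=(276,120),yellow=(320,124),red=(366,134)).items():
    w=p[v-28:v+28,u-28:u+28].reshape(-1,3); m=w[np.abs(w[:,2]-H[n])<.004]
    zz=m[:,2]; (x,y),r=cv2.minEnclosingCircle((m[:,:2]*1000).astype(np.float32))
    print(n,len(m),"z",np.median(zz).round(4),"med",np.median(m[:,:2],0).round(4),"circ",round(x,1),round(y,1),round(r,1), P(c,u,v,H[n]).round(4))
# grey rack: points of rim height
w=p[205:300,200:440]; m=w[(np.abs(w[...,2]-.018)<.005)][:,:2]
print("rackrim",len(m),cv2.minAreaRect((m*1000).astype(np.float32)))
w=p[85:190,195:405]; m=w[(w[...,2]>.005)&(w[...,2]<.05)][:,:2]
print("carrier",cv2.minAreaRect((m*1000).astype(np.float32)))
m=z>.03
k,l,s,_=cv2.connectedComponentsWithStats(m.astype(np.uint8))
for i in range(1,k):
    if s[i,4]>150:
        q=p[l==i]; print(s[i].tolist(),q.min(0).round(3),q.max(0).round(3))
```

```text
amber 183 z 0.0995 med [0.6767 0.0379] circ 677.9 38.4 13.1 [0.6764 0.033  0.1   ]
jar 834 z 0.0822 med [ 0.6623 -0.0387] circ 662.6 -39.1 28.3 [ 0.6609 -0.0405  0.083 ]
yellow 298 z 0.1174 med [ 0.6448 -0.1138] circ 645.1 -113.9 16.0 [ 0.6432 -0.114   0.118 ]
red 230 z 0.1045 med [ 0.6324 -0.1869] circ 632.6 -187.1 14.0 [ 0.6318 -0.1868  0.105 ]
rackrim 2547 ((453.2515563964844, -113.95419311523438), (82.14755249023438, 336.15771484375), 3.5959839820861816)
carrier ((684.4094848632812, -59.675689697265625), (361.71722412109375, 156.74395751953125), 81.75580596923828)
[344, 0, 61, 53, 2678] [ 0.398 -0.26   0.03 ] [ 0.888 -0.135  0.861]
[440, 0, 156, 71, 6889] [ 0.398 -0.507  0.03 ] [ 0.907 -0.135  0.861]
[220, 100, 26, 32, 629] [ 0.398 -0.135  0.031] [0.695 0.055 0.861]
[259, 104, 34, 40, 1071] [ 0.398 -0.135  0.03 ] [ 0.69  -0.012  0.861]
[307, 114, 27, 38, 811] [ 0.622 -0.135  0.03 ] [ 0.661 -0.092  0.122]
[352, 126, 26, 32, 651] [ 0.398 -0.208  0.03 ] [ 0.65  -0.135  0.861]
[0, 139, 179, 88, 8634] [ 0.398 -0.135  0.03 ] [0.632 0.439 0.861]
[413, 150, 32, 34, 775] [ 0.398 -0.314  0.03 ] [ 0.61  -0.135  0.861]
[472, 168, 51, 41, 1182] [ 0.398 -0.447  0.03 ] [ 0.593 -0.135  0.861]
[0, 231, 51, 54, 2209] [ 0.387 -0.135  0.03 ] [0.475 0.421 0.861]
[573, 230, 67, 116, 3638] [ 0.329 -0.581  0.03 ] [ 0.463 -0.135  0.861]
[59, 264, 63, 48, 1784] [ 0.349 -0.135  0.03 ] [0.421 0.285 0.861]
[31, 309, 23, 24, 185] [ 0.311 -0.135  0.03 ] [0.398 0.359 0.861]
[308, 315, 87, 72, 5062] [ 0.252 -0.231  0.03 ] [ 0.398 -0.102  0.861]
[461, 330, 79, 57, 3835] [ 0.25  -0.443  0.03 ] [ 0.398 -0.135  0.861]
```

View pics/crop1.png

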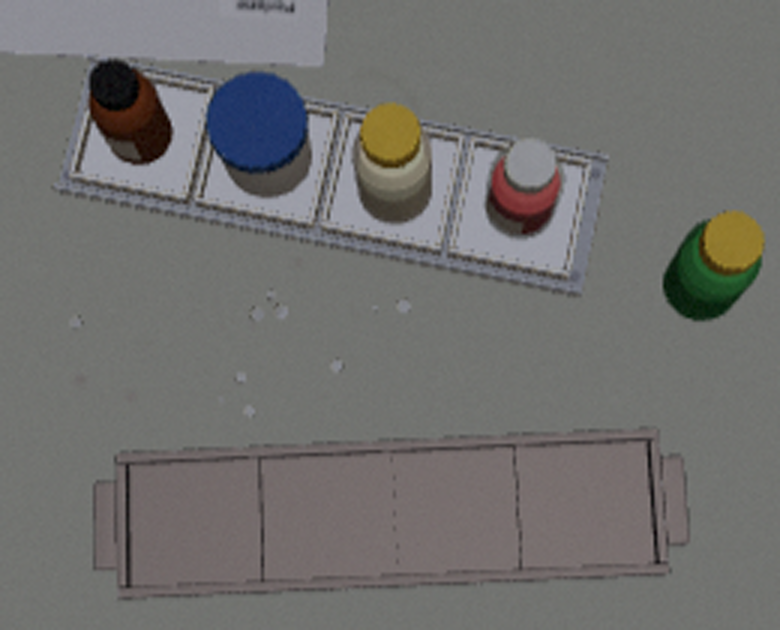

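The close crop confirms the order on the rack: amber (115,85 cap), jar (255,120), yellow (390,133), red (530,163). The green-bodied decoy (732,240) stands off the rack. Mirrored, amber goes to the right end, jar second from right, yellow second from left, and red to the left end. I'll check obstacle heights before moving.

Run:
```python
from h import *
for n in("scene","top"):
    c=read_camera(n); p=cloud(c)[c["depth"]>0]
    for nm,(x0,x1,y0,y1) in dict(bag=(.4,.68,.07,.45),bagnear=(.55,.8,.06,.14),box=(.24,.40,-.25,-.05),left=(.25,.45,.1,.4),front=(.3,.42,-.3,.1),far=(.73,.82,-.25,.15),right=(.38,.65,-.4,-.25),path=(.2,.6,-.1,.5)).items():
        m=(p[:,0]>x0)&(p[:,0]<x1)&(p[:,1]>y0)&(p[:,1]<y1)&(p[:,2]>.03)&(p[:,2]<.5); q=p[m]
        if len(q)>20: print(n,nm,len(q),"zmax",np.percentile(q[:,2],99.5).round(3),"lo",q[:,:2].min(0).round(3),"hi",q[:,:2].max(0).round(3))
t=np.array([645.1,-113.9,360])-observe()["tool_pos"]*1000; print(t)
```

```text
scene bag 16897 zmax 0.212 lo [0.4   0.117] hi [0.632 0.353]
scene box 3183 zmax 0.092 lo [ 0.253 -0.232] hi [ 0.35  -0.102]
scene left 1780 zmax 0.094 lo [0.349 0.209] hi [0.423 0.279]
scene front 1526 zmax 0.093 lo [ 0.3   -0.232] hi [ 0.35  -0.106]
scene far 161 zmax 0.082 lo [ 0.81  -0.228] hi [ 0.82  -0.172]
scene right 711 zmax 0.107 lo [ 0.529 -0.4  ] hi [ 0.614 -0.271]
scene path 17645 zmax 0.212 lo [0.2   0.053] hi [0.567 0.353]
top bag 11110 zmax 0.214 lo [0.4   0.119] hi [0.632 0.441]
top box 5037 zmax 0.094 lo [ 0.253 -0.231] hi [ 0.349 -0.103]
top left 3317 zmax 0.095 lo [0.311 0.211] hi [0.45 0.4 ]
top front 2638 zmax 0.094 lo [ 0.3   -0.231] hi [ 0.349 -0.106]
top far 352 zmax 0.09 lo [ 0.809 -0.229] hi [ 0.82  -0.168]
top right 1270 zmax 0.109 lo [ 0.527 -0.4  ] hi [ 0.61  -0.272]
top path 12309 zmax 0.213 lo [0.213 0.059] hi [0.6   0.441]
[ 464.72818063 -606.88573805  -44.44678347]
```

Emit:
arm_command --pt "0 0 20" --pt "0 0 20" --pt "27 -36 0" --pt "27 -36 0" --pt "27 -36 0" --pt "27 -36 0" --pt "27 -36 0" --pt "27 -36 0" --pt "27 -36 0" --pt "27 -36 0" --pt "27 -36 0" --pt "27 -36 0" --pt "27 -36 0" --pt "27 -36 0" --pt "27 -36 0" --pt "27 -36 0" --pt "27 -36 0" --pt "27 -36 0" --pt "27 -36 0" --pt "0 0 0" --spin '[0,0,-4.8,-4.8,-4.8,-4.8,-4.8,-4.8,-4.8,-4.8,-4.8,-4.8,-4.8,-4.8,-4.8,-4.8,-4.8,-4.8,-4.8,0]' --jaw 1 --squeeze 15

```text
time: 2.25
tool_pos: [0.6413, -0.1237, 0.4423]
tool_rot: [-3.14, 0.001, 1.36]
contact_force: [-0.4, 0.1, -0.5]
opening: 0.0918
grip_force: 0.0
```

Emit:
arm_command --pt "4 10 0" --pt "0 0 -25" --pt "0 0 -25" --pt "0 0 -25" --pt "0 0 -25" --pt "0 0 -25" --pt "0 0 0" --pt "0 0 0" --spin '[0.7,0,0,0,0,0,0,0]'

```text
time: 3.05
tool_pos: [0.6434, -0.1075, 0.3207]
tool_rot: [3.141, -0.0, 1.381]
contact_force: [0.0, -0.7, 1.0]
opening: 0.0921
grip_force: 0.0
```

Run:
```python
from h import *
o=observe(); print(o["tool_pos"],o["tool_rot"])
c=read_camera("scene"); save(c,"pics/s1.png",(180,80,440,280),3)
```

```text
[ 0.64338408 -0.10746482  0.32070082] [ 3.14128948e+00 -2.89726824e-04  1.38091927e+00]
```

View pics/s1.png

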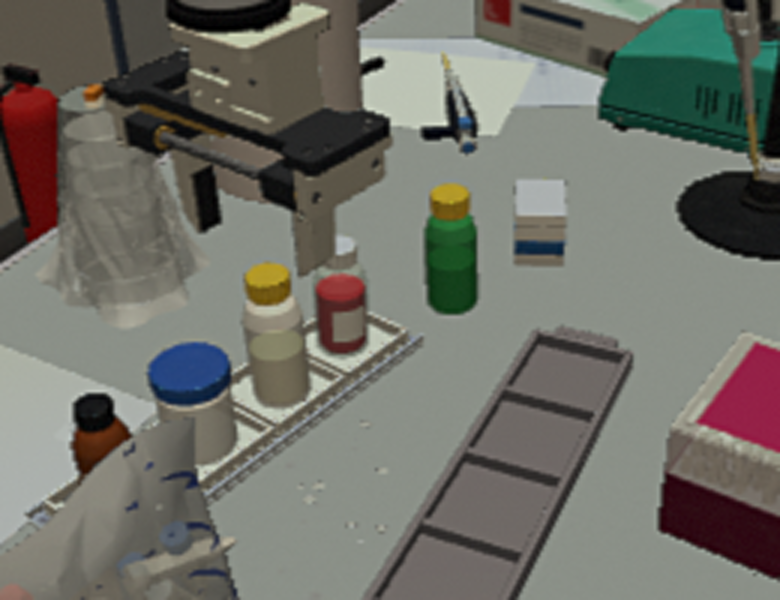

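The view shows the fingers straddling across the row above the yellow cap (268,283), with the gripper's long side across the row, as wanted. Now descending and gripping.

Emit:
arm_command --pt "1.7 -6.4 0" --pt "0 0 -20" --pt "0 0 -20" --pt "0 0 -20" --pt "0 0 -15" --pt "0 0 -13" --pt "0 0 0" --pt "0 0 0" --spin '[0,0,0,0,0,0,0,0]'

```text
time: 3.9
tool_pos: [0.6454, -0.1155, 0.2323]
tool_rot: [3.141, 0.0, 1.379]
contact_force: [0.2, 0.4, 0.4]
opening: 0.0918
grip_force: 0.0
```

Emit:
arm_command --pt "0 0 0" --pt "0 0 0" --pt "0 0 0" --pt "0 0 0" --pt "0 0 0" --pt "0 0 0" --pt "0 0 0" --pt "0 0 0" --pt "0 0 0" --pt "0 0 0" --spin '[0,0,0,0,0,0,0,0,0,0]' --jaw -1 --squeeze 15

```text
time: 4.9
tool_pos: [0.6451, -0.1153, 0.2318]
tool_rot: [3.142, -0.0, 1.379]
contact_force: [-0.3, 0.6, 0.2]
opening: 0.0427
grip_force: 15.0
```

Emit:
arm_command --pt "0 0 10" --pt "0 0 20" --pt "0 0 25" --pt "0 0 25" --pt "-24 5 10" --pt "-24 5 0" --pt "-24 5 0" --pt "-24 5 0" --pt "-24 5 0" --pt "-24 5 0" --pt "-24 4 0" --pt "-26 4 0" --pt "0 0 -20" --pt "0 0 -25" --pt "0 0 -20" --pt "0 0 0" --pt "0 0 0" --spin '[0,0,0,0,1.8,1.8,1.8,1.8,1.8,1.8,1.8,1.8,0,0,0,0,0]'

```text
time: 6.6
tool_pos: [0.4513, -0.0774, 0.2574]
tool_rot: [3.141, 0.0, 1.63]
contact_force: [0.8, 0.0, -1.0]
opening: 0.0428
grip_force: 15.0
```

Emit:
arm_command --pt "0 0 -12" --pt "0 0 -10" --pt "0 0 -5" --pt "0 0 -3" --pt "0 0 0" --pt "0 0 0" --spin '[0,0,0,0,0,0]'

```text
time: 7.2
tool_pos: [0.4513, -0.0774, 0.227]
tool_rot: [3.141, 0.0, 1.63]
contact_force: [-0.2, -0.3, -0.9]
opening: 0.0431
grip_force: 15.0
```

Run:
```python
from h import *
c=read_camera("scene"); save(c,"pics/s2.png",(230,80,450,300),2.7)
o=observe(); print(o["tool_pos"],o["contact_force"])
```

```text
[ 0.45124129 -0.0773977   0.22703389] [-0.23316762  0.1962995  -0.46004014]
```

View pics/s2.png

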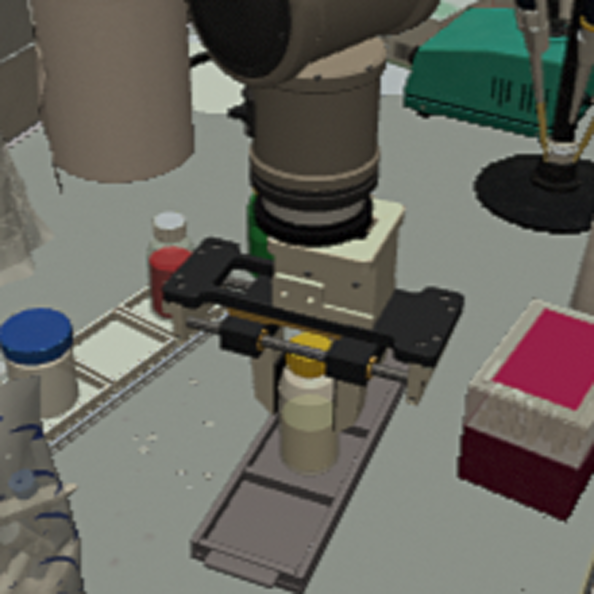

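The yellow-cap bottle stands inside the second pocket from the left (305,440) and is upright. Releasing it and going for red.

Emit:
arm_command --pt "0 0 0" --pt "0 0 0" --pt "0 0 0" --pt "0 0 0" --pt "0 0 0" --pt "0 0 10" --pt "0 0 20" --pt "0 0 25" --pt "0 0 25" --pt "0 0 30" --pt "0 0 24" --pt "22 -14 0" --pt "22 -14 0" --pt "22 -14 0" --pt "22 -14 0" --pt "23 -14 0" --pt "23 -14 0" --pt "23 -13 0" --pt "24 -13 0" --pt "0 0 0" --spin '[0,0,0,0,0,0,0,0,0,0,0,-1.85,-1.85,-1.85,-1.85,-1.85,-1.85,-1.85,-1.85,0]' --jaw 1

```text
time: 9.25
tool_pos: [0.6336, -0.1887, 0.3606]
tool_rot: [3.14, 0.0, 1.37]
contact_force: [-1.1, 0.7, -1.3]
opening: 0.0917
grip_force: 0.0
```

Emit:
arm_command --pt "-1 1.6 -25" --pt "0 0 -25" --pt "0 0 -25" --pt "0 0 -25" --pt "0 0 -20" --pt "0 0 -15" --pt "0 0 -4.5" --pt "0 0 0" --pt "0 0 0" --spin '[0,0,0,0,0,0,0,0,0]'

```text
time: 10.15
tool_pos: [0.6314, -0.1858, 0.2225]
tool_rot: [3.14, 0.0, 1.372]
contact_force: [-0.7, -0.0, -0.8]
opening: 0.0918
grip_force: 0.0
```

Emit:
arm_command --pt "0 0 0" --pt "0 0 0" --pt "0 0 0" --pt "0 0 0" --pt "0 0 0" --pt "0 0 0" --pt "0 0 0" --pt "0 0 0" --pt "0 0 0" --pt "0 0 0" --spin '[0,0,0,0,0,0,0,0,0,0]' --jaw -1 --squeeze 15

```text
time: 11.15
tool_pos: [0.6311, -0.1858, 0.2213]
tool_rot: [3.141, 0.0, 1.372]
contact_force: [1.0, -0.2, 0.5]
opening: 0.0416
grip_force: 14.8
```

Emit:
arm_command --pt "0 0 10" --pt "0 0 20" --pt "0 0 25" --pt "0 0 30" --pt "0 0 35" --pt "-23 23 0" --pt "-23 23 0" --pt "-23 23 0" --pt "-23 23 0" --pt "-23 24 0" --pt "-23 24 0" --pt "-23 24 0" --pt "-24 23 0" --pt "0 0 0" --pt "0 0 -25" --pt "0 0 -25" --pt "0 0 -25" --pt "0 0 -20" --pt "0 0 0" --pt "0 0 0" --spin '[0,0,0,0,0,1.9,1.9,1.9,1.9,1.9,1.9,1.9,1.9,0,0,0,0,0,0,0]'

```text
time: 13.15
tool_pos: [0.4467, 0.0009, 0.2468]
tool_rot: [3.141, 0.0, 1.637]
contact_force: [0.8, -0.7, -0.5]
opening: 0.0414
grip_force: 14.8
```

Emit:
arm_command --pt "0 0 -12" --pt "0 0 -10" --pt "0 0 -5" --pt "0 0 -3" --pt "0 0 0" --pt "0 0 0" --spin '[0,0,0,0,0,0]'

```text
time: 13.75
tool_pos: [0.4462, 0.0012, 0.2165]
tool_rot: [3.141, 0.0, 1.637]
contact_force: [0.4, -0.2, -0.1]
opening: 0.0412
grip_force: 14.8
```

Emit:
arm_command --pt "0 0 0" --pt "0 0 0" --pt "0 0 0" --pt "0 0 0" --pt "0 0 0" --pt "0 0 10" --pt "0 0 20" --pt "0 0 25" --pt "0 0 30" --pt "0 0 30" --pt "0 0 30" --pt "27 -5 0" --pt "27 -5 0" --pt "27 -5 0" --pt "27 -5 0" --pt "27 -5 0" --pt "27 -5 0" --pt "27 -5 0" --pt "27 -5 0" --pt "0 0 0" --spin '[0,0,0,0,0,0,0,0,0,0,0,-1.9,-1.9,-1.9,-1.9,-1.9,-1.9,-1.9,-1.9,0]' --jaw 1

```text
time: 15.75
tool_pos: [0.6639, -0.0394, 0.361]
tool_rot: [3.14, 0.0, 1.371]
contact_force: [-0.1, 0.6, -0.2]
opening: 0.0917
grip_force: 0.0
```

Run:
```python
from h import *
c=read_camera("scene"); save(c,"pics/s3.png",(180,100,440,300),3)
o=observe(); print(o["tool_pos"],o["contact_force"])
```

```text
[ 0.66258873 -0.03900014  0.3609137 ] [-1.40138369  0.19832179 -0.09097834]
```

View pics/s3.png

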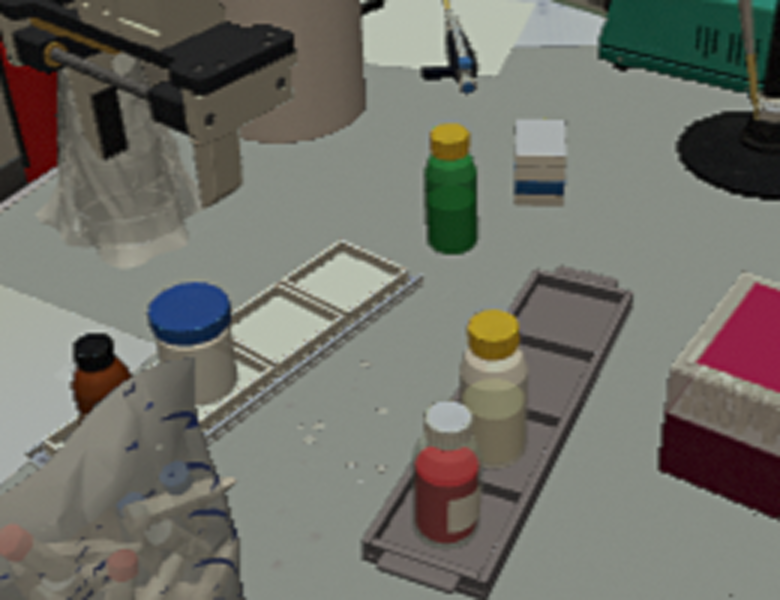

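Red (447,480) stands in the leftmost pocket and yellow (493,390) in the second, both upright. The arm is now over the jar (190,320).

Emit:
arm_command --pt "0 0 -25" --pt "0 0 -25" --pt "0 0 -25" --pt "0 0 -25" --pt "0 0 -18" --pt "0 0 -10" --pt "0 0 0" --pt "0 0 0" --spin '[0,0,0,0,0,0,0,0]'

```text
time: 16.6
tool_pos: [0.6621, -0.0387, 0.2344]
tool_rot: [3.14, -0.0, 1.372]
contact_force: [0.6, 0.2, 0.2]
opening: 0.0917
grip_force: 0.0
```

Emit:
arm_command --pt "0 0 0" --pt "0 0 0" --pt "0 0 0" --pt "0 0 0" --pt "0 0 0" --pt "0 0 0" --pt "0 0 0" --pt "0 0 0" --pt "0 0 0" --pt "0 0 0" --spin '[0,0,0,0,0,0,0,0,0,0]' --jaw -1 --squeeze 15

```text
time: 17.6
tool_pos: [0.6622, -0.0388, 0.2334]
tool_rot: [3.141, -0.0, 1.372]
contact_force: [0.1, 0.1, 0.9]
opening: 0.0556
grip_force: 15.0
```

Emit:
arm_command --pt "0 0 10" --pt "0 0 20" --pt "0 0 25" --pt "0 0 30" --pt "0 0 35" --pt "-26 -14 0" --pt "-26 -14 0" --pt "-26 -14 0" --pt "-26 -14 0" --pt "-26 -14 0" --pt "-26 -14 0" --pt "-26 -14 0" --pt "-25 -15 0" --pt "0 0 0" --pt "0 0 -25" --pt "0 0 -25" --pt "0 0 -25" --pt "0 0 -20" --pt "0 0 0" --pt "0 0 0" --spin '[0,0,0,0,0,1.9,1.9,1.9,1.9,1.9,1.9,1.9,1.9,0,0,0,0,0,0,0]'

```text
time: 19.6
tool_pos: [0.4557, -0.1517, 0.2587]
tool_rot: [3.141, -0.0, 1.637]
contact_force: [0.9, 0.3, -1.1]
opening: 0.0559
grip_force: 15.0
```

Emit:
arm_command --pt "0 0 -12" --pt "0 0 -10" --pt "0 0 -5" --pt "0 0 -3" --pt "0 0 0" --pt "0 0 0" --spin '[0,0,0,0,0,0]'

```text
time: 20.2
tool_pos: [0.4552, -0.1518, 0.2285]
tool_rot: [3.141, 0.0, 1.637]
contact_force: [-0.3, 0.2, -0.2]
opening: 0.0561
grip_force: 15.0
```

Emit:
arm_command --pt "0 0 0" --pt "0 0 0" --pt "0 0 0" --pt "0 0 0" --pt "0 0 0" --pt "0 0 10" --pt "0 0 20" --pt "0 0 25" --pt "0 0 25" --pt "0 0 25" --pt "0 0 27" --pt "28 24 0" --pt "28 24 0" --pt "28 24 0" --pt "28 24 0" --pt "28 24 0" --pt "28 24 0" --pt "27 23 0" --pt "27 23 0" --pt "0 0 0" --spin '[0,0,0,0,0,0,0,0,0,0,0,-1.9,-1.9,-1.9,-1.9,-1.9,-1.9,-1.9,-1.9,0]' --jaw 1

```text
time: 22.2
tool_pos: [0.6788, 0.0412, 0.3599]
tool_rot: [3.141, -0.001, 1.374]
contact_force: [-0.0, -0.3, -0.3]
opening: 0.0918
grip_force: 0.0
```

Run:
```python
from h import *
c=read_camera("scene"); save(c,"pics/s4.png",(180,100,440,300),3)
o=observe(); print(o["tool_pos"],o["tool_rot"],o["contact_force"])
```

```text
[0.67766809 0.03979014 0.35989343] [-3.14124064e+00 -6.38674516e-07  1.37444554e+00] [-1.48681081 -0.02652315 -1.56029177]
```

View pics/s4.png

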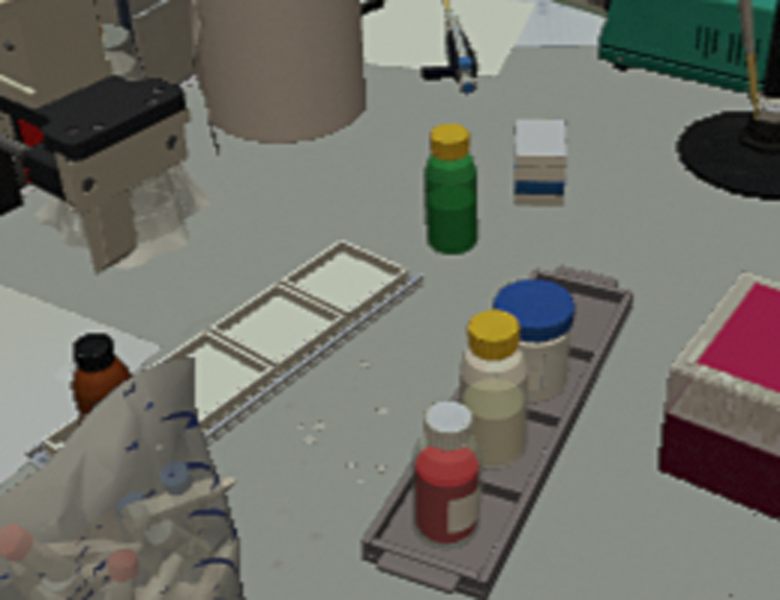

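The jar (533,340) stands upright in the third pocket, and amber (95,370) is the only one left. Descending 141.5 mm to TCP height 218.

Emit:
arm_command --pt "0 -1.5 -25" --pt "0 0 -25" --pt "0 0 -25" --pt "0 0 -25" --pt "0 0 -25" --pt "0 0 -12" --pt "0 0 -5" --pt "0 0 0" --pt "0 0 0" --spin '[0,0,0,0,0,0,0,0,0]'

```text
time: 23.15
tool_pos: [0.6774, 0.0365, 0.2198]
tool_rot: [3.139, -0.0, 1.372]
contact_force: [0.4, 0.9, 0.1]
opening: 0.0915
grip_force: 0.0
```

Emit:
arm_command --pt "0 0 0" --pt "0 0 0" --pt "0 0 0" --pt "0 0 0" --pt "0 0 0" --pt "0 0 0" --pt "0 0 0" --pt "0 0 0" --pt "0 0 0" --pt "0 0 0" --pt "0 0 0" --spin '[0,0,0,0,0,0,0,0,0,0,0]' --jaw -1 --squeeze 15

```text
time: 24.25
tool_pos: [0.6771, 0.0368, 0.2182]
tool_rot: [-3.142, 0.0, 1.372]
contact_force: [-0.7, 0.0, 0.1]
opening: 0.0378
grip_force: 14.9
```

Emit:
arm_command --pt "0 0 10" --pt "0 0 25" --pt "0 0 30" --pt "0 0 35" --pt "0 0 30" --pt "-22 -27 0" --pt "-22 -27 0" --pt "-22 -27 0" --pt "-22 -27 0" --pt "-22 -27 0" --pt "-22 -27 0" --pt "-21 -26 0" --pt "-21 -26 0" --pt "-21 -26 0" --pt "-22 -26 0" --pt "0 0 0" --pt "0 0 -25" --pt "0 0 -30" --pt "0 0 0" --pt "0 0 0" --spin '[0,0,0,0,0,1.5,1.5,1.5,1.5,1.5,1.5,1.5,1.5,1.5,1.5,0,0,0,0,0]'

```text
time: 26.25
tool_pos: [0.4605, -0.229, 0.2938]
tool_rot: [-3.142, -0.0, 1.634]
contact_force: [0.2, 0.9, -0.3]
opening: 0.0377
grip_force: 14.9
```

Descending 80 mm to TCP height 213.5.

Emit:
arm_command --pt "0 0 -25" --pt "0 0 -25" --pt "0 0 -15" --pt "0 0 -8" --pt "0 0 -4" --pt "0 0 -3" --pt "0 0 0" --pt "0 0 0" --spin '[0,0,0,0,0,0,0,0]'

```text
time: 27.05
tool_pos: [0.4603, -0.2294, 0.214]
tool_rot: [3.14, 0.001, 1.634]
contact_force: [0.4, -0.1, -1.1]
opening: 0.0377
grip_force: 14.9
```

Emit:
arm_command --pt "0 0 0" --pt "0 0 0" --pt "0 0 0" --pt "0 0 0" --pt "0 0 0" --pt "0 0 10" --pt "0 0 25" --pt "0 0 30" --pt "0 0 30" --pt "0 0 30" --pt "0 0 25" --pt "0 30 0" --pt "0 30 0" --pt "0 30 0" --pt "0 30 0" --pt "0 30 0" --pt "0 30 0" --pt "0 30 0" --pt "0 30 0" --pt "0 0 0" --spin '[0,0,0,0,0,0,0,0,0,0,0,0,0,0,0,0,0,0,0,0]' --jaw 1

```text
time: 29.05
tool_pos: [0.4596, 0.0133, 0.364]
tool_rot: [3.141, -0.001, 1.637]
contact_force: [0.7, -1.0, 0.2]
opening: 0.0918
grip_force: 0.0
```

Run:
```python
from h import *
c=read_camera("scene"); save(c,"pics/s5.png",(180,100,440,300),3)
p=cloud(c)
o=observe(); print(o["tool_pos"],o["contact_force"])
```

```text
[0.4598413  0.01199425 0.36393295] [-0.03666427  0.32255968  0.84334384]
```

View pics/s5.png

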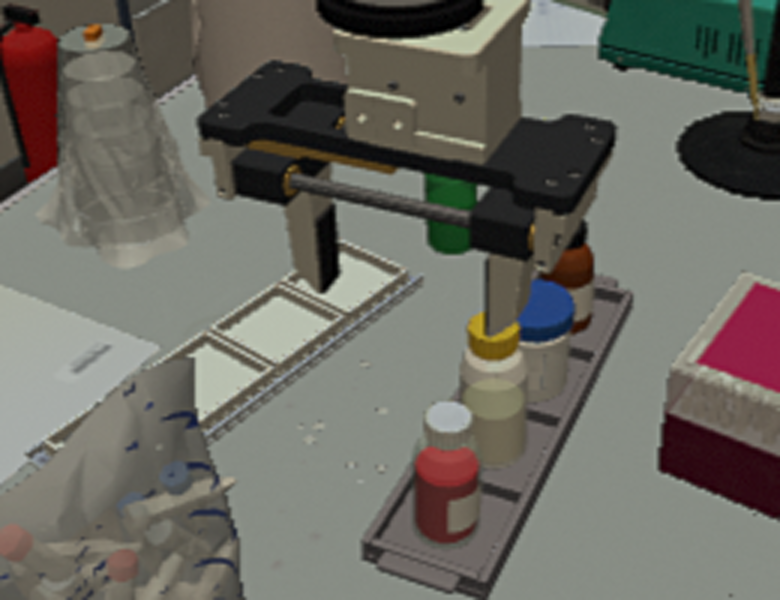

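All four stand in the grey rack in the order red (447,480), yellow (493,390), jar (540,340), amber (570,280). I'll move the arm aside and check the positions from the top camera.

Emit:
arm_command --pt "0 20 40" --pt "0 20 40" --pt "0 40 10" --pt "0 40 0" --pt "0 40 0" --pt "0 40 0" --pt "0 40 0" --pt "0 30 0" --pt "0 0 0" --pt "0 0 0" --spin '[0,0,0,0,0,0,0,0,0,0]'

```text
time: 30.1
tool_pos: [0.4604, 0.2802, 0.4532]
tool_rot: [-3.141, 0.001, 1.634]
contact_force: [-0.3, -1.0, 0.4]
opening: 0.0918
grip_force: 0.0
```

Run:
```python
from h import *
c=read_camera("top"); save(c,"pics/t2.png",(190,80,450,290),3); p=cloud(c)[c["depth"]>0]
a=np.radians(3.6); C=np.array([453.3,-114.])
for n,h,y in(("red",94,114),("yellow",107,38),("jar",72,-38),("amber",89,-114)):
    t=C+y*np.array([-np.sin(a),np.cos(a)]); q=p*1000
    m=q[(np.hypot(*(q[:,:2]-t).T)<38)&(np.abs(q[:,2]-h-6)<4)]
    (x,yy),r=cv2.minEnclosingCircle(m[:,:2].astype(np.float32)); d=np.array([x,yy])-t
    print(n,len(m),"top z",np.median(m[:,2]).round(1),"r",round(r,1),"err in rack frame",(d@[np.cos(a),np.sin(a)]).round(1),(d@[-np.sin(a),np.cos(a)]).round(1))
```

```text
red 243 top z 100.0 r 13.9 err in rack frame 0.0 -0.3
yellow 335 top z 112.4 r 16.0 err in rack frame 1.5 0.3
jar 957 top z 77.2 r 28.0 err in rack frame 0.7 0.6
amber 212 top z 94.0 r 13.0 err in rack frame 1.8 0.4
```

View pics/t2.png

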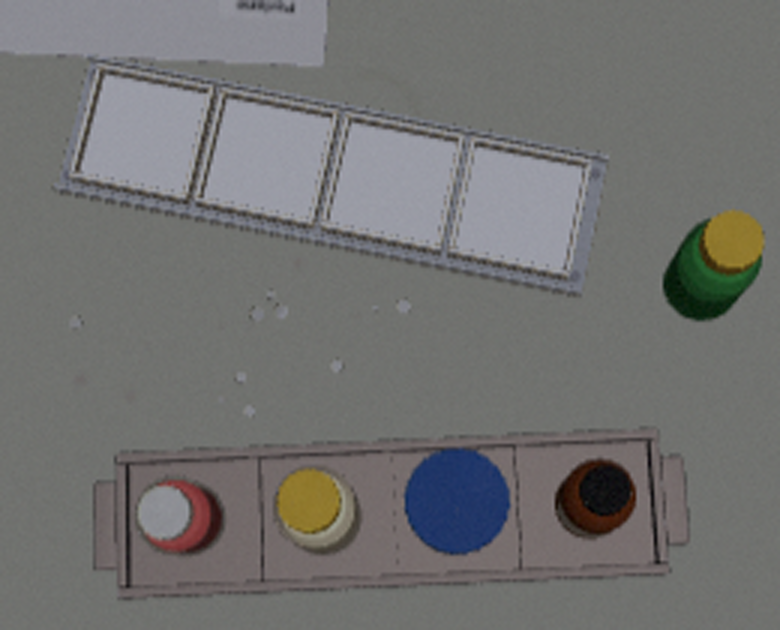

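All four are upright on the pocket floors and within 2 mm of the pocket centres: red (165,513), yellow (310,500), jar (457,500), amber (605,490). The decoy hasn't moved. Handing in.

```bash
python3 -c "
from cell import *
print(hand_in())"
```

```text
the job is handed in; nothing more can be done
None
```

The job is handed in: red, yellow-cap, jar and amber stand upright left to right in the grey rack, each about 2 mm or less from its pocket centre, in about 30 s of robot time; the judge gave no verdict.

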